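Hang the wet laundry brush up to dry

TASK

The wooden brush has been left standing handle-down in the steel tumbler. Take it out, lay it down on the counter and let go so that you can take it again by the handle, then hang it by the eye in its handle on the empty hook of the blue rack's rail, so that it hangs head down and still. Leave the tumbler standing and everything else where it is.

Things in the scene. Friction and masses are not known exactly. Their poses are not given: they have to be found in the camera images.
- brush_mid (a point): Pale wooden laundry brush, 240 mm long, 0.16 kg: middle of its length, at half the wood's thickness. Own x axis: from eye to head; y: across its width; z: out of its back (bristles on -z). Handle: x -63 to +26 mm, 24 wide, 14 thick; before it a neck 20 wide, 10 thick. Centre of mass x +42, z -5 mm. Laid on its bristles it lies level with this point 31 mm up, handle clear of the counter.
- brush_head (a point): Centre of the brush's wooden head block (94 mm long, 46 wide, 18 thick; same axes, 73 mm along x from brush_mid). Stiff bristles under it, 82 x 36 mm, reach z = -31 mm. At the start the brush stands in the tumbler, eye end inside on its floor, leaning about 29 degrees from upright on the rim, head up and roughly towards the robot, bristles on the underside.
- brush_eye (a point): Centre of the 26 mm hole in the brush's eye, a flat round end of the handle 40 mm across and 10 mm thick (same axes, 100 mm along -x from brush_mid; the hole's axis is the brush's z axis). Let go on the hook half-way down, it swings down against the rack's towel bar, leans there a few degrees and is soon still.
- tumbler_mid (a point): Loose stainless steel tumbler holding the brush, 112 mm tall, 85 mm across the rim, 68 mm across the foot, 3 mm wall, inner floor 6 mm up, 0.35 kg. This point is on its axis at half height; z up. It stands on the right of the counter.
- hook: The empty one of three equal rigid steel J hooks clipped on the rack's front rail, 115 mm apart. Origin: on the rod's axis at the plate, 263 mm above the counter. Own x axis: level, from the hook's open side into the rack; y along the rail; z up. The 7 mm rod runs level 40 mm along -x, then bends up into an upright tip at x = -48 mm. Plate 22 mm wide, 42 mm above to 14 mm below the origin.
- hook_tip (a point): Top of the empty hook's upright tip, 35 mm above its rod's axis (same axes as the hook).
- rack: Blue metal rack, fixed, at the back left: 400 mm wide, 230 deep, 310 high in front, 240 at the back, wire shelf 121 mm up (a pink basin on it) starting 52 mm behind the rail. A 16 mm round towel bar runs before the front legs 85 mm up, its front 22 mm before the hook rail. Origin on the counter under the middle of the hook rail's front; x to the back, y along the rail. Free counter between its right end and the tumbler.
- scoop: White plastic scoop, 170 mm long, hanging on one of the other hooks; origin at the centre of its eye.
- paddle: Wooden paddle, 170 mm long, hanging on one of the other hooks; origin at the centre of its eye.
- peg_coil: Coiled plastic peg strip lying flat, 112 mm across, 16 mm high; origin under its centre.
- soap_dish: White soap dish with a bar of soap, 85 x 115 mm, 29 mm high; origin under its centre.
- bottle: White detergent bottle, 72 mm across, 210 mm tall; origin under its centre.
Not all that is in view belongs to the job. Leave any yellow look-alike of the part that bears brush_mid alone.

How it is judged:
On the way:
1. the brush lies on the counter, let go (height (world z) of brush_mid below 0.05 m and angle between brush_mid's own x axis and vertical between 1.22 and 1.92 rad and contact force between brush and the fingers below 0.1 N), for 0.2 s.
At the end, for the whole second after the job is handed in: The empty hook's rod passes through the brush's eye (eye centre within 10 mm sideways, 1 to 16 mm below the rod, between plate and tip); the brush hangs head down within 20 degrees, facing along the rod within 34 degrees, still (under 50 mm/s). The tumbler stands upright on the counter (x of brush_eye in the frame of hook between -0.056 and 0 m and y of brush_eye in the frame of hook between -0.01 and 0.01 m and z of brush_eye in the frame of hook between -0.016 and -0.001 m and angle between brush_mid's own x axis and vertical above 2.79 rad and angle between the z axis of brush_mid and the x axis of hook, either way round below 0.6 rad and linear speed of brush below 0.05 m/s and angle between tumbler_mid's own z axis and vertical below 0.1 rad and height (world z) of tumbler_mid below 0.066 m); the robot touches nothing.
It fails at once if a bystander on the counter is pushed more than 40 mm from its place (distance of any of peg_coil, soap_dish, bottle from where it was at the start of the episode above 0.04 m).
It fails at once if the hanging scoop or paddle is knocked more than 80 mm from its place (distance of any of scoop, paddle from where it was at the start of the episode above 0.08 m).
It fails at once if the tumbler is tipped over (angle between tumbler_mid's own z axis and vertical above 0.6 rad).
It also fails if it takes over 70 s, if anything falls off the work surface, if the arm or the gripper's body presses on something with over 40 N, if the wrist force passes 120 N, or if a joint passes its speed limit or range.

ROBOT

A 7-joint arm with a two-finger parallel gripper is mounted at the origin on the work surface. World frame = base frame: x ahead of the robot, y to its left, z up, the work surface at z = 0. Lengths are in m, angles in rad, forces in N, time in s.
With the tool pointing down it reaches from about 0.35 to 0.9 m from the base axis. Payload 8.1 kg.
Tool frame: the origin (TCP) lies between the finger pads; the fingertips stand ahead of it and the grasp point (between the pads) is the TCP (arm.nose_length is the z of the fingertips in the tool frame, in m); z points along the fingers, y is the line along which they close (so a half turn about z gives the same grasp; the last joint's range is limited). The gripper opens to 92 mm and grips with 3 to 60 N. Pads are 19 mm wide; open, the fingers measure 130 mm over their backs; the gripper's body (75 mm by 190 mm) begins 47 mm behind the grasp point.
Start: joints at [1.247, 0.434, 0.025, 1.573, -0.012, 1.134, -0.075], TCP at [0.137, -0.61, 0.246] pointing down, gripper open.
Joint ranges: [-2.62, 2.62], [-0.44, 2.09], [-1.27, 1.32], [0.08, 2.57], [-1.32, 4.46], [0.12, 2], [-2.74, 2.74]. Speed limits (rad/s): [2.22, 2.22, 3.01, 3.01, 3.14, 3.14, 3.14].

INTERFACE

Orientations are given as a rotation vector (axis times angle).
In Python, from cell import sensors, optics, arm gives the robot as it stands.
- The arm moves only by the tool arm_command, never from a script. Its argument "deltas" is one flat list of numbers, 7 for each row, row after row: the turn, a rotation vector about the world's x, y, z as a fraction of full scale, then the shift along the world's x, y, z as a fraction of full scale, then the finger opening in mm, from 0 to 91.8. In form: [wx, wy, wz, dx, dy, dz, fingers, wx, wy, wz, dx, dy, dz, fingers, ...]. A call has 1 to 20 rows; each row is the pose to reach, as a shift and turn from the pose commanded when the call began; what a row does not reach only later rows make up. Full scale, the value 1, is 1 m for a shift and 90 degrees for a turn. A row lasts 1/10 s, in which the tool goes at most 50 mm and 8.59 degrees, less where a joint would pass 70% of its speed; a pose out of reach is approached as far as the arm can. A call with a number of a shift or a turn outside -1 to 1 is refused whole. A call with a gripper value outside its range is refused whole. The fingers move at their own pace and stop on an object; "force" is the grip in N (left out, the last holds). Time passes only in rows, so rows that repeat a pose let the fingers close. It gives the time, the measured TCP pose, the force, the opening and the grip force at its end, in the units of the state.
- sensors.observe(): the state, without advancing time (a new reading comes with each control period).
- optics.get_image(name): name is "side" or "top" or "wrist"; returns the picture (480x640x3 uint8, blue, green, red); there is no depth.
- optics.calibration(name): a dict with "camera_matrix" (3x3 intrinsics, pixels), "rvec" (rotation vector, rad) and "tvec" (3), from world to camera coordinates, as OpenCV has them. Camera axes: x right, y down, z forward; pixel columns grow to the right and rows downward; lengths in m; the calibration is good to about 2 mm. A picture is of the moment at which its call begins: read the wrist's pose just before it. calibration takes no time and is no camera call; for the wrist camera it gives the pose at the moment of the call.
- arm.sign_off(): hands the job in; it is judged then, once.
The state is a dict: "clock": time; "joints": joint angles; "dq": joint speeds; "joint_efforts": joint torques, N m; "position": TCP position; "ee_rot": TCP orientation; "force": force on the tool from outside, world axes, zero at the start; "ft_torque": the same for the moment, N m; "width": opening from 0.0 (shut) to 1.0 (fully open); "gripper_force": force on a finger pad.
Only numpy, scipy, OpenCV 4.12 (cv2) and the standard library are available. Lean on these libraries where they do the work, as an engineer would, in place of code of your own. Each camera call takes 0.05 s, during which the arm holds its last target. There are 200 camera calls.

## Working session

There is one attempt and no reset: what is moved stays moved. The work goes in short steps, Python scripts to look and compute and a tool call to move; the robot and the scene stay as the last step left them, time stands still between calls to the robot, and variables do not carry over. Pictures are saved under pics/ and viewed, at most 10 in all, crops included, and the job is handed in when it is done.

Besides the shell and the picture viewer there is one more tool, called after "Call:" by a JSON object that holds its "name" and its "arguments", one argument or row to a line. arm_command: Moves the arm, as the interface text tells. Its arguments: {"type":"object","properties":{"deltas":{"type":"array","items":{"type":"number"}},"force":{"type":"number"}},"required":["deltas"]}

```bash
mkdir -p pics; python3 - <<'E'
from cell import sensors, optics, arm
import cv2,numpy as np
for n in("side","top"):
    cv2.imwrite(f"pics/{n}0.png",optics.get_image(n))
    c=optics.calibration(n);R=cv2.Rodrigues(np.array(c["rvec"]))[0]
    print(n,np.round(c["camera_matrix"],1).tolist(),"pos",np.round(-R.T@np.ravel(c["tvec"]),3),np.round(R,2).tolist())
s=sensors.observe();print(s,arm.nose_length)
E
```

```text
side [[454.3, 0.0, 323.7], [0.0, 454.3, 236.4], [0.0, 0.0, 1.0]] pos [-0.065  0.534  0.727] [[-0.71, -0.7, 0.02], [-0.4, 0.38, -0.83], [0.57, -0.6, -0.55]]
top [[439.3, 0.0, 314.6], [0.0, 439.3, 242.8], [0.0, 0.0, 1.0]] pos [ 0.28  -0.057  1.329] [[0.0, -1.0, -0.02], [-0.98, 0.0, -0.19], [0.19, 0.02, -0.98]]
{'clock': 0.1, 'joints': array([ 1.24740827,  0.43517034,  0.02498072,  1.57399909, -0.01160422,
        1.13397777, -0.07513684]), 'dq': array([ 0.00032879, -0.0013898 , -0.00073207, -0.00312681, -0.00074721,
        0.00077341,  0.00253417]), 'joint_efforts': array([ 3.79946476e-03, -6.69123244e+01,  9.88304056e-01, -3.15144897e+01,
       -6.06095209e-02,  3.74480279e-02,  7.45569810e-05]), 'position': array([ 0.13673029, -0.60942776,  0.24501563]), 'ee_rot': array([-3.12111623e+00, -3.45778344e-01,  4.42701255e-04]), 'force': array([-1.54357559,  0.38370807,  0.4607177 ]), 'ft_torque': array([ 0.03674736, -0.00774071,  0.01243903]), 'gripper_force': 0.0, 'width': 0.9981498518559798} 0.019
```

View pics/side0.png

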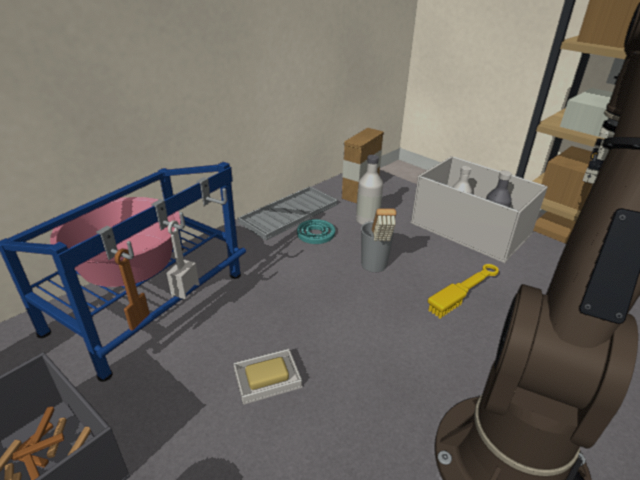

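View pics/top0.png

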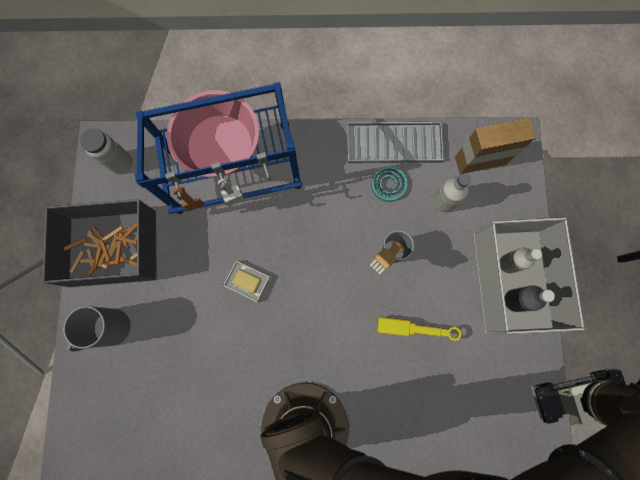

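Candidates for the brush: the pale wooden one in the tumbler (top (385,257), side (383,225)), the yellow look-alike (top (420,328)) and the wooden paddle on its hook (top (183,197)). I choose the one in the tumbler. The empty hook is the right one, at side (207,190), top (262,168). I'll check both choices in a close crop.

```bash
python3 - <<'E'
import cv2,numpy as np
s=cv2.imread("pics/side0.png");t=cv2.imread("pics/top0.png")
def z(i,x,y,w=80,h=60): return cv2.resize(i[y:y+h,x:x+w],(400,300),interpolation=cv2.INTER_CUBIC)
cv2.imwrite("pics/crop1.png",np.vstack([np.hstack([z(s,345,205),z(s,165,160)]),np.hstack([z(t,350,220),z(t,225,140)])]))
E
```

```text
(no output)
```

View pics/crop1.png

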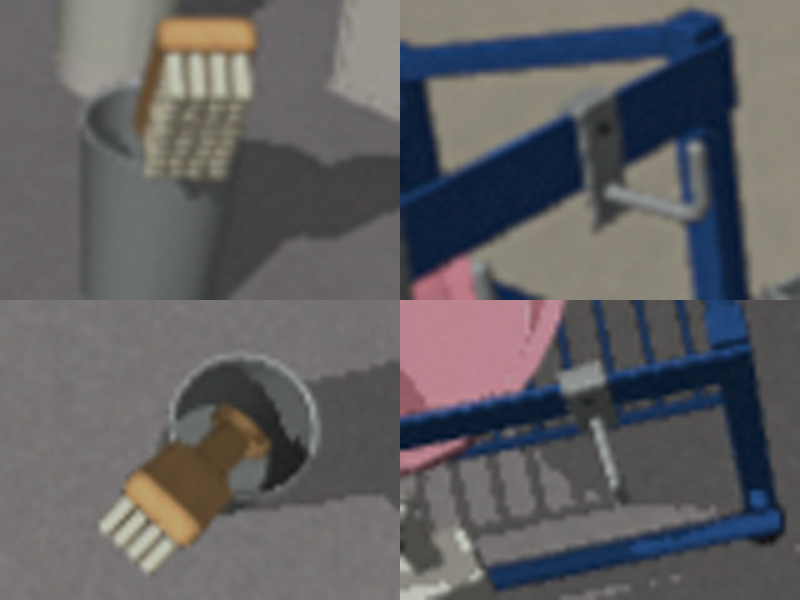

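The crop confirms both: the pale wooden brush with its bristles on the underside, towards the robot, and an empty hook with its plate at side (207,198) and tip at (224,189). Next I fit the poses.

```bash
cat > h.py <<'E'
from cell import sensors, optics, arm
import cv2,numpy as np
from scipy.spatial.transform import Rotation as Ro
from scipy.optimize import least_squares as LS
def proj(n,P,c=None):
    c=c or optics.calibration(n)
    return cv2.projectPoints(np.atleast_2d(P).astype(float),np.array(c["rvec"],float),np.array(c["tvec"],float),np.array(c["camera_matrix"],float),None)[0][:,0]
def onplane(n,px,z,c=None):
    c=c or optics.calibration(n);R=cv2.Rodrigues(np.array(c["rvec"],float))[0];o=-R.T@np.ravel(c["tvec"])
    d=R.T@np.linalg.inv(c["camera_matrix"])@np.array([*px,1.]);return o+d*(z-o[2])/d[2]
def hookpts(p):
    x,y,a=p;R=Ro.from_euler('z',a).as_matrix()
    return np.array([x,y,0])+np.array([[0,0,.263],[-.048,0,.298],[-.048,0,.263]])@R.T+0
E
python3 - <<'E'
from h import *
def r(p):
    P=hookpts(p)
    return np.r_[(proj("side",P)-[[207,198],[224.4,189.3],[224.4,202.6]]).ravel(),(proj("top",P)[:2]-[[264.4,163.6],[268.4,179.6]]).ravel()]
s=LS(r,[.6,.1,0]);print("hook",s.x,np.round(s.fun,1));print(hookpts(s.x))
print("tumbler top",onplane("top",(398.8,245.2),.112),"foot side",onplane("side",(374.5,264),0))
f=lambda P:np.r_[proj("top",P)[0]-[383,261.6],proj("side",P)[0]-[386.2,212.2]]
s=LS(f,[.3,-.2,.2]);print("headend",s.x,s.fun)
# rack rail front: right leg foot etc
for px in((262,165),):pass
E
```

```text
hook [0.68910395 0.09717342 0.27358781] [ 0.4 -0.8 -0.6 -1.4  1.1  0.4 -0.2  1.8 -1.3 -1.6]
[[0.68910395 0.09717342 0.263     ]
 [0.64288918 0.08420442 0.298     ]
 [0.64288918 0.08420442 0.263     ]]
tumbler top [ 0.50820198 -0.26557047  0.112     ] foot side [ 0.50335202 -0.26482957  0.        ]
headend [ 0.4467409  -0.20768942  0.20766229] [ 0.1930054   0.29599154 -0.30668292 -0.0542269 ]
```

```bash
cat >> h.py <<'E'
def az(deg,tilt=0):  # unit vec at azimuth, elevation
    a,t=np.radians([deg,tilt]);return np.array([np.cos(a)*np.cos(t),np.sin(a)*np.cos(t),np.sin(t)])
def toolR(z,y):
    z=z/np.linalg.norm(z);y=y-z*(y@z);y/=np.linalg.norm(y);return np.c_[np.cross(y,z),y,z]
def step(p,R):
    s=sensors.observe();R0=Ro.from_rotvec(s["ee_rot"]).as_matrix()
    w=Ro.from_matrix(R@R0.T).as_rotvec()/(np.pi/2);d=np.array(p)-s["position"]
    print("w",np.round(w,3),"d",np.round(d,4),"rows>=",round(max(np.linalg.norm(d)/.05,np.linalg.norm(w)*90/8.59),1))
E
python3 - <<'E'
from h import *
step([.455,-.215,.34],toolR(np.array([0,0,-1.]),az(-133)))
E
```

```text
w [-0.001  0.    -0.618] d [0.3183 0.3944 0.095 ] rows>= 10.3
```

Call:
{"name": "arm_command", "arguments": {
  "deltas": [0, 0, -0.1, 0, 0, 0.05, 91, 0, 0, -0.2, 0.03, 0.04, 0.095, 91, 0, 0, -0.618, 0.318, 0.394, 0.095, 91, 0, 0, -0.618, 0.318, 0.394, 0.095, 91, 0, 0, -0.618, 0.318, 0.394, 0.095, 91, 0, 0, -0.618, 0.318, 0.394, 0.095, 91, 0, 0, -0.618, 0.318, 0.394, 0.095, 91, 0, 0, -0.618, 0.318, 0.394, 0.095, 91, 0, 0, -0.618, 0.318, 0.394, 0.095, 91, 0, 0, -0.618, 0.318, 0.394, 0.095, 91, 0, 0, -0.618, 0.318, 0.394, 0.095, 91, 0, 0, -0.618, 0.318, 0.394, 0.095, 91, 0, 0, -0.618, 0.318, 0.394, 0.095, 91, 0, 0, -0.618, 0.318, 0.394, 0.095, 91, 0, 0, -0.618, 0.318, 0.394, 0.095, 91, 0, 0, -0.618, 0.318, 0.394, 0.095, 91]
}}

```text
clock: 1.7
position: [0.454, -0.2171, 0.3406]
ee_rot: [2.921, -1.154, -0.001]
force: [0.5, -0.1, -0.5]
width: 0.992
gripper_force: 0.0
```

```bash
python3 - <<'E'
from h import *
s=sensors.observe();print(s["joints"],s["position"],s["ee_rot"])
c=optics.calibration("wrist");np.save("wc1.npy",c,allow_pickle=True)
cv2.imwrite("pics/w1.png",optics.get_image("wrist"))
step([.455,-.215,.34],toolR(np.array([0,0,-1.]),az(-133)))
E
```

```text
[ 0.43458483  0.1739087  -0.11266011  1.70425055  0.0208638   1.26497062
 -2.00588392] [ 0.45402552 -0.21709916  0.34062511] [ 2.92145928e+00 -1.15402734e+00 -5.81561741e-04]
w [ 0.    -0.     0.001] d [ 0.0009  0.002  -0.0007] rows>= 0.0
```

View pics/w1.png

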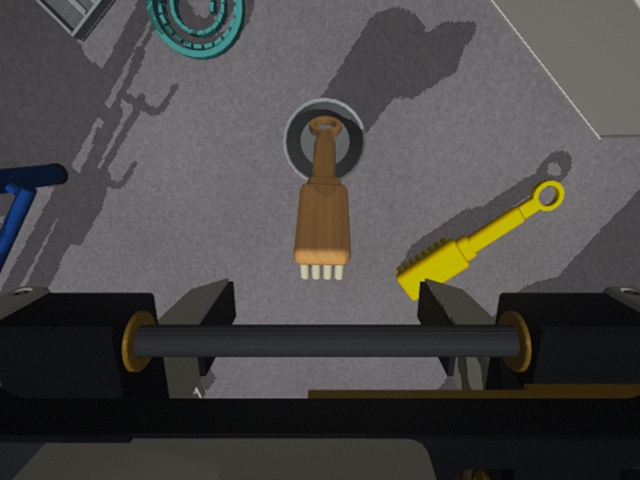

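The wrist view shows the brush in line with the tool. The head's end face is at (323,257), its back corners at (296,249), (350,249), (303,184) and (347,184), the eye at (324,124) and the tumbler rim centred on (325,141).

```bash
python3 - <<'E'
from h import *
c=np.load("wc1.npy",allow_pickle=True).item()
def pose(p):
    d=az(np.degrees(p[3]));u=np.sin(p[4])*d+np.cos(p[4])*np.array([0,0,1]);y=np.cross([0,0,1.],d);n=np.cross(u,y)
    R=np.c_[u,y,n]; return p[:3],R
B=np.array([[.12,0,0],[.12,.023,.009],[.12,-.023,.009],[.026,.023,.009],[.026,-.023,.009],[-.1,0,.005]])
def r(p):
    t,R=pose(p);P=t+B@R.T
    w=(proj("wrist",P,c)-[[323,257],[350,249],[296,249],[347,184],[303,184],[324,124]])
    if w[1,0]**2+w[2,0]**2>5000: pass
    return np.r_[w.ravel(),proj("top",P[:1])[0]-[383,261.6],proj("side",P[:1])[0]-[386.2,212.2]]
s=LS(r,[.48,-.24,.1,2.39,.5],loss='soft_l1');t,R=pose(s.x);print(s.x,np.degrees(s.x[3:]),np.round(s.fun,1))
print(R);print("end",t+.12*R[:,0],"x90",t+.09*R[:,0],"eye",t-.1*R[:,0])
print("tumbler",onplane("wrist",(325,141),.112,c))
E
```

```text
[ 0.48375145 -0.24121295  0.1039573   2.38588466  0.48443201] [136.70112151  27.75590954] [ 0.4  0.   2.3  0.4 -1.5  0.2  0.2 -2.6 -2.3 -2.7  0.4  2.3 -1.5  1.6
 -0.2  0.3]
[[-0.33893424 -0.68580411  0.64404682]
 [ 0.31938295 -0.72778618 -0.60689522]
 [ 0.88493961  0.          0.4657058 ]]
end [ 0.44307934 -0.202887    0.21015005] x90 [ 0.45324737 -0.21246848  0.18360187] eye [ 0.51764488 -0.27315124  0.01546334]
tumbler [ 0.50788426 -0.26525431  0.112     ]
```

```bash
python3 - <<'E'
from h import *
R=toolR(az(136.7,-78),az(-133.3));g=np.array([.453,-.2125,.1836])
step(g-R[:,2]*.08,R);step(g,R)
E
```

```text
w [ 0.091  0.097 -0.002] d [ 0.011  -0.0069 -0.0789] rows>= 1.6
w [ 0.091  0.097 -0.002] d [-0.0011  0.0045 -0.1571] rows>= 3.1
```

Call:
{"name": "arm_command", "arguments": {
  "deltas": [0.09, 0.097, 0, 0.011, -0.007, -0.04, 91, 0.09, 0.097, 0, 0.011, -0.007, -0.079, 91, 0.09, 0.097, 0, 0.007, -0.003, -0.105, 91, 0.09, 0.097, 0, 0.003, 0.001, -0.13, 91, 0.09, 0.097, 0, -0.001, 0.004, -0.157, 91, 0.09, 0.097, 0, -0.001, 0.004, -0.157, 91, 0.09, 0.097, 0, -0.001, 0.004, -0.157, 91],
  "force": 10
}}

```text
clock: 2.45
position: [0.4537, -0.2125, 0.1843]
ee_rot: [-2.839, 1.119, 0.297]
force: [-0.8, -0.3, 0.7]
width: 0.99
gripper_force: 0.0
```

```bash
python3 - <<'E'
from h import *
R=toolR(az(136.7,-78),az(-133.3));g=np.array([.453,-.2125,.1836])
step(g,R);print(sensors.observe()["force"])
E
```

```text
w [ 0.001  0.    -0.003] d [-0.0007 -0.     -0.0007] rows>= 0.0
[-0.79961166 -0.27411714  0.66175389]
```

Call:
{"name": "arm_command", "arguments": {
  "deltas": [0, 0, 0, 0, 0, 0, 40, 0, 0, 0, 0, 0, 0, 40, 0, 0, 0, 0, 0, 0, 40, 0, 0, 0, 0, 0, 0, 40, 0, 0, 0, 0, 0, 0, 40, 0, 0, 0, 0, 0, 0, 40, 0, 0, 0, 0, 0, 0, 40, 0, 0, 0, 0, 0, 0, 40, 0, 0, 0, 0, 0, 0, 40, 0, 0, 0, 0, 0, 0, 40],
  "force": 15
}}

```text
clock: 3.45
position: [0.4538, -0.2119, 0.1837]
ee_rot: [-2.84, 1.118, 0.297]
force: [-0.8, -0.3, -0.3]
width: 0.499
gripper_force: 15.0
```

Call:
{"name": "arm_command", "arguments": {
  "deltas": [0, 0, 0, 0, 0, 0, 30, 0, 0, 0, 0, 0, 0, 30, 0, 0, 0, 0, 0, 0, 30, 0, 0, 0, 0, 0, 0, 30],
  "force": 55
}}

```text
clock: 3.85
position: [0.4538, -0.2119, 0.1837]
ee_rot: [-2.84, 1.118, 0.297]
force: [-1.3, -0.8, 1.2]
width: 0.498
gripper_force: 54.9
```

Call:
{"name": "arm_command", "arguments": {
  "deltas": [0, 0, 0, -0.0035, 0.003, 0.009, 30, 0, 0, 0, -0.007, 0.006, 0.018, 30, 0, 0, 0, -0.01, 0.0095, 0.026, 30, 0, 0, 0, -0.017, 0.016, 0.044, 30, 0, 0, 0, -0.024, 0.022, 0.062, 30, 0, 0, 0, -0.031, 0.029, 0.08, 30, 0, 0, 0, -0.037, 0.035, 0.098, 30, 0, 0, 0, -0.044, 0.041, 0.115, 30, 0, 0, 0, -0.051, 0.048, 0.133, 30, 0, 0, 0, -0.058, 0.054, 0.151, 30, 0, 0, 0, -0.058, 0.054, 0.151, 30, 0, 0, 0, -0.058, 0.054, 0.151, 30]
}}

```text
clock: 5.05
position: [0.3958, -0.1577, 0.335]
ee_rot: [-2.84, 1.117, 0.294]
force: [0.6, 0.4, -1.9]
width: 0.499
gripper_force: 54.9
```

```bash
python3 - <<'E'
from h import *
a=optics.get_image("side");b=optics.get_image("wrist")
cv2.imwrite("pics/l1.png",np.hstack([cv2.resize(a[100:340,240:560],(400,300)),cv2.resize(b,(400,300))]))
print(sensors.observe()["position"],sensors.observe()["joints"])
E
```

```text
[ 0.39565062 -0.15786645  0.33405032] [ 0.43413415  0.16811735 -0.12876641  1.74657476 -0.06782805  1.4177116
 -1.99909381]
```

View pics/l1.png

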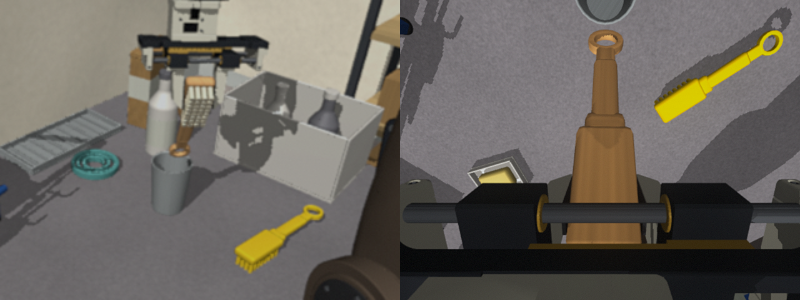

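```bash
python3 - <<'E'
from h import *
R=toolR(az(-15,-39.8),az(-105))
step([.473,-.067,.22],R);step([.473,-.067,.035],R)
print("soap",onplane("top",(247,280),.015),"peg",onplane("top",(389,184),.01),"bottle",onplane("top",(450,200),0))
E
```

```text
w [-0.337 -0.61   0.28 ] d [ 0.0773  0.0909 -0.1141] rows>= 7.9
w [-0.337 -0.61   0.28 ] d [ 0.0773  0.0909 -0.2991] rows>= 7.9
soap [0.42105098 0.17619678 0.015     ] peg [ 0.72211191 -0.25931974  0.01      ] bottle [ 0.6721899  -0.44881129  0.        ]
```

Call:
{"name": "arm_command", "arguments": {
  "deltas": [0, 0, 0, 0.02, 0.04, 0, 30, 0, 0, 0, 0.04, 0.08, 0, 30, -0.337, -0.61, 0.28, 0.077, 0.091, -0.03, 30, -0.337, -0.61, 0.28, 0.077, 0.091, -0.05, 30, -0.337, -0.61, 0.28, 0.077, 0.091, -0.08, 30, -0.337, -0.61, 0.28, 0.077, 0.091, -0.1, 30, -0.337, -0.61, 0.28, 0.077, 0.091, -0.114, 30, -0.337, -0.61, 0.28, 0.077, 0.091, -0.114, 30, -0.337, -0.61, 0.28, 0.077, 0.091, -0.114, 30, -0.337, -0.61, 0.28, 0.077, 0.091, -0.114, 30, -0.337, -0.61, 0.28, 0.077, 0.091, -0.114, 30, -0.337, -0.61, 0.28, 0.077, 0.091, -0.114, 30, -0.337, -0.61, 0.28, 0.077, 0.091, -0.114, 30, -0.337, -0.61, 0.28, 0.077, 0.091, -0.114, 30]
}}

```text
clock: 6.55
position: [0.4621, -0.066, 0.2811]
ee_rot: [2.779, -0.394, 1.13]
force: [8.1, 13.2, 1.1]
width: 0.495
gripper_force: 54.9
```

```bash
python3 - <<'E'
from h import *
R=toolR(az(-15,-39.8),az(-105))
step([.473,-.067,.22],R);print(sensors.observe()["joints"])
a=optics.get_image("side");b=optics.get_image("wrist")
cv2.imwrite("pics/l2.png",np.hstack([cv2.resize(a[80:320,200:520],(400,300)),cv2.resize(b,(400,300))]))
E
```

```text
w [-0.012 -0.064  0.015] d [ 0.0109 -0.001  -0.0611] rows>= 1.2
[ 1.02951097 -0.18213484 -1.03676968  2.4233869   0.86687585  0.11671664
 -2.74198091]
```

View pics/l2.png

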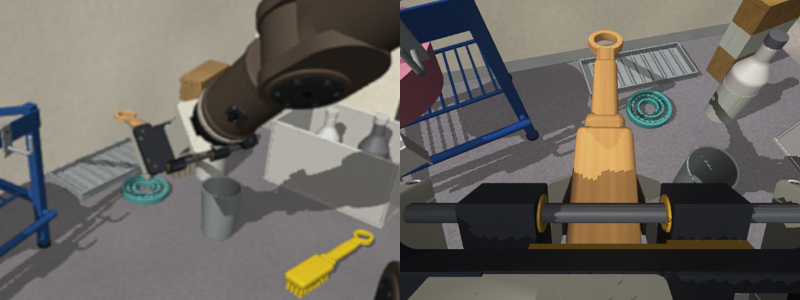

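The arm is at its j6/j7 limits at this tilt, so I'll go farther out with a 35° tilt. The head will drop slightly on release.

```bash
python3 - <<'E'
from h import *
R=toolR(az(-15,-55),az(-105))
step([.52,-.075,.25],R)
E
```

```text
w [0.035 0.1   0.01 ] d [ 0.058  -0.0118 -0.0327] rows>= 1.4
```

Call:
{"name": "arm_command", "arguments": {
  "deltas": [0.035, 0.1, 0.01, 0.058, -0.012, 0, 30, 0.035, 0.1, 0.01, 0.058, -0.012, -0.033, 30, 0.035, 0.1, 0.01, 0.058, -0.012, -0.033, 30, 0.035, 0.1, 0.01, 0.058, -0.012, -0.033, 30, 0.035, 0.1, 0.01, 0.058, -0.012, -0.033, 30, 0.035, 0.1, 0.01, 0.058, -0.012, -0.033, 30]
}}

```text
clock: 7.25
position: [0.5211, -0.0721, 0.2499]
ee_rot: [2.905, -0.378, 0.916]
force: [-0.1, -0.4, -1.4]
width: 0.497
gripper_force: 54.9
```

```bash
python3 - <<'E'
from h import *
R=toolR(az(-15,-55),az(-105));s=sensors.observe();print(s["joints"],s["force"],s["position"])
step([.52,-.075,.25],R)
step([.52,-.075,.07],R)
E
```

```text
[ 0.85094186  0.11106705 -0.97592095  2.24815602  0.89043321  0.37186282
 -2.69229317] [-0.14995036 -0.43440214 -1.38217544] [ 0.52107446 -0.07205926  0.2498561 ]
w [-0.003  0.001 -0.003] d [-0.0011 -0.0029  0.0001] rows>= 0.1
w [-0.003  0.001 -0.003] d [-0.0011 -0.0029 -0.1799] rows>= 3.6
```

```bash
python3 - <<'E'
from h import *
R=toolR(az(-5,-54),az(-95))
step([.52,-.09,.25],R)
step([.52,-.09,.07],R)
E
```

```text
w [-0.005 -0.011  0.108] d [-0.0011 -0.0179  0.0001] rows>= 1.1
w [-0.005 -0.011  0.108] d [-0.0011 -0.0179 -0.1799] rows>= 3.6
```

Call:
{"name": "arm_command", "arguments": {
  "deltas": [-0.005, -0.011, 0.108, -0.001, -0.018, -0.03, 30, -0.005, -0.011, 0.108, -0.001, -0.018, -0.06, 30, -0.005, -0.011, 0.108, -0.001, -0.018, -0.09, 30, -0.005, -0.011, 0.108, -0.001, -0.018, -0.12, 30, -0.005, -0.011, 0.108, -0.001, -0.018, -0.15, 30, -0.005, -0.011, 0.108, -0.001, -0.018, -0.17, 30, -0.005, -0.011, 0.108, -0.001, -0.018, -0.18, 30, -0.005, -0.011, 0.108, -0.001, -0.018, -0.18, 30, -0.005, -0.011, 0.108, -0.001, -0.018, -0.18, 30]
}}

```text
clock: 8.15
position: [0.5375, -0.1126, 0.156]
ee_rot: [3.012, -0.119, 0.859]
force: [0.1, 0.3, -0.8]
width: 0.499
gripper_force: 54.9
```

```bash
python3 - <<'E'
from h import *
R=toolR(az(-5,-54),az(-95));s=sensors.observe();print(s["joints"],s["force"],s["position"])
step([.52,-.09,.07],R)
a=optics.get_image("side");b=optics.get_image("wrist")
cv2.imwrite("pics/l3.png",np.hstack([cv2.resize(a[130:370,200:520],(400,300)),cv2.resize(b,(400,300))]))
E
```

```text
[ 0.59859514  0.28715608 -0.53979317  2.29666538  1.2446852   0.11772165
 -2.74147433] [ 0.09358911  0.29908428 -0.75814245] [ 0.53752429 -0.11259631  0.15601403]
w [-0.012 -0.046 -0.008] d [-0.0175  0.0226 -0.086 ] rows>= 1.8
```

View pics/l3.png

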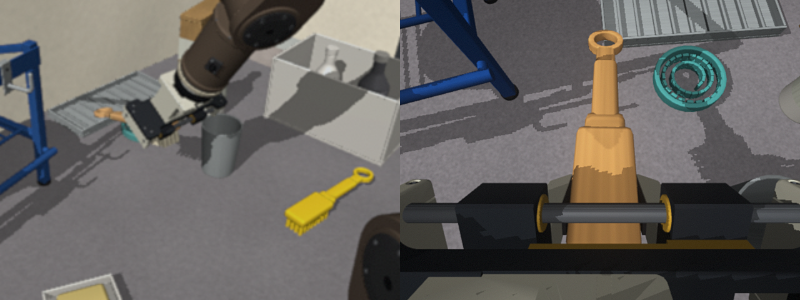

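j6 saturates low down. So I'll use only a 15° tilt, touch the eye end down first, and let the brush pivot level in a light grip.

```bash
python3 - <<'E'
from h import *
R=toolR(az(-5,-75),az(-95))
step([.535,-.093,.17],R)
E
```

```text
w [ 0.007  0.187 -0.007] d [-0.0024  0.0194  0.0141] rows>= 2.0
```

Call:
{"name": "arm_command", "arguments": {
  "deltas": [0.003, 0.09, -0.003, -0.001, 0.01, 0.014, 30, 0.007, 0.187, -0.007, -0.002, 0.019, 0.014, 30, 0.007, 0.187, -0.007, -0.002, 0.019, 0.014, 30, 0.007, 0.187, -0.007, -0.002, 0.019, 0.014, 30, 0.007, 0.187, -0.007, -0.002, 0.019, 0.014, 30, 0.007, 0.187, -0.007, -0.002, 0.019, 0.014, 30, 0.007, 0.187, -0.007, -0.002, 0.019, 0.014, 30]
}}

```text
clock: 8.95
position: [0.5345, -0.0935, 0.1691]
ee_rot: [3.1, -0.135, 0.406]
force: [0.0, -0.0, -1.2]
width: 0.499
gripper_force: 54.9
```

```bash
python3 - <<'E'
from h import *
R=toolR(az(-5,-75),az(-95));s=sensors.observe();print(s["joints"],s["force"],s["position"])
step([.535,-.093,.13],R)
E
```

```text
[ 0.76619063  0.39967631 -0.87691708  2.03709598  0.57373351  0.64955614
 -2.11735449] [ 0.00842721 -0.03640913 -1.15215161] [ 0.53447303 -0.09348991  0.16911303]
w [ 0.    -0.001  0.   ] d [ 0.0005  0.0005 -0.0391] rows>= 0.8
```

Good margins now. I'll lower to contact, then pivot with a light grip.

Call:
{"name": "arm_command", "arguments": {
  "deltas": [0, 0, 0, 0, 0, -0.02, 30, 0, 0, 0, 0, 0, -0.035, 30, 0, 0, 0, 0, 0, -0.039, 30, 0, 0, 0, 0, 0, -0.041, 30, 0, 0, 0, 0, 0, -0.041, 30]
}}

```text
clock: 9.45
position: [0.5354, -0.093, 0.129]
ee_rot: [3.101, -0.135, 0.407]
force: [0.6, 1.0, -1.5]
width: 0.499
gripper_force: 54.9
```

Call:
{"name": "arm_command", "arguments": {
  "deltas": [0, 0, 0, 0, 0, 0, 30, 0, 0, 0, 0, 0, 0, 30, 0, 0, 0, 0, 0, -0.004, 30, 0, 0, 0, -0.003, 0, -0.009, 30, 0, 0, 0, -0.006, 0, -0.014, 30, 0, 0, 0, -0.009, 0, -0.019, 30, 0, 0, 0, -0.012, 0, -0.024, 30, 0, 0, 0, -0.012, 0, -0.024, 30],
  "force": 6
}}

```text
clock: 10.25
position: [0.5225, -0.093, 0.1038]
ee_rot: [3.102, -0.135, 0.404]
force: [-0.5, -1.1, -1.4]
width: 0.501
gripper_force: 6.0
```

```bash
python3 - <<'E'
from h import *
s=sensors.observe();print(s["force"],s["position"],s["joints"])
b=optics.get_image("wrist");a=optics.get_image("side")
cv2.imwrite("pics/l4.png",np.hstack([cv2.resize(a[130:370,200:520],(400,300)),cv2.resize(b,(400,300))]))
E
```

```text
[-0.48762187 -1.05748863 -1.40615464] [ 0.5224794  -0.09304739  0.10382019] [ 0.65811642  0.46230345 -0.74754388  2.13420913  0.73668003  0.50035672
 -2.27878865]
```

View pics/l4.png

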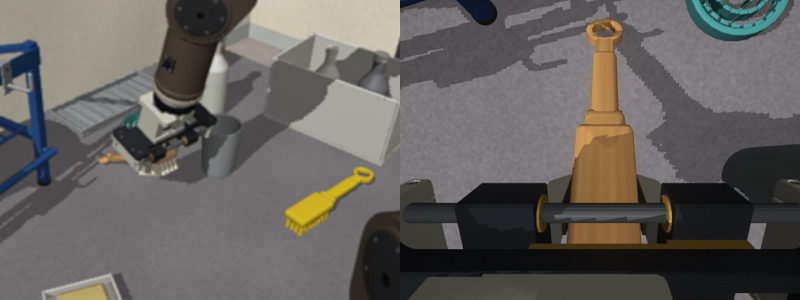

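Call:
{"name": "arm_command", "arguments": {
  "deltas": [0, 0, 0, -0.003, 0, -0.006, 30, 0, 0, 0, -0.006, 0, -0.013, 30, 0, 0, 0, -0.009, 0, -0.02, 30, 0, 0, 0, -0.012, 0, -0.027, 30, 0, 0, 0, -0.015, 0, -0.034, 30, 0, 0, 0, -0.017, 0, -0.041, 30, 0, 0, 0, -0.019, 0, -0.048, 30, 0, 0, 0, -0.02, 0, -0.055, 30, 0, 0, 0, -0.021, 0, -0.06, 30, 0, 0, 0, -0.021, 0, -0.06, 30],
  "force": 5
}}

```text
clock: 11.35
position: [0.502, -0.093, 0.044]
ee_rot: [3.102, -0.135, 0.405]
force: [0.2, 0.1, -1.6]
width: 0.502
gripper_force: 5.0
```

```bash
python3 - <<'E'
from h import *
s=sensors.observe();print(s["force"],s["position"],s["joints"])
E
```

```text
[ 0.19066417  0.09657306 -1.58743514] [ 0.50199424 -0.09295388  0.04396311] [ 0.50534067  0.51113253 -0.54875754  2.23605304  0.96552349  0.32669276
 -2.51184631]
```

Call:
{"name": "arm_command", "arguments": {
  "deltas": [0, 0, 0, 0, 0, -0.003, 30, 0, 0, 0, 0, 0, -0.006, 30, 0, 0, 0, 0, 0, -0.006, 60, 0, 0, 0, 0, 0, -0.006, 75, 0, 0, 0, 0, 0, -0.006, 91, 0, 0, 0, 0, 0, -0.006, 91, 0, 0, 0, 0, 0, -0.006, 91, 0, 0, 0, 0, 0, -0.006, 91, 0, 0, 0, 0, 0, -0.006, 91, 0, 0, 0, 0, 0, -0.006, 91]
}}

```text
clock: 12.35
position: [0.5024, -0.0931, 0.0387]
ee_rot: [3.101, -0.135, 0.407]
force: [-0.4, 1.0, 0.5]
width: 0.991
gripper_force: 0.0
```

```bash
python3 - <<'E'
from h import *
s=sensors.observe();print(s["force"],s["position"],s["width"])
R=toolR(np.array([0,0,-1.]),az(-90));p=s["position"]
step(p-.1*Ro.from_rotvec(s["ee_rot"]).as_matrix()[:,2],Ro.from_rotvec(s["ee_rot"]).as_matrix())
step([.54,-.1,.25],R)
E
```

```text
[-0.39234371  0.95048394  0.46986281] [ 0.5024371  -0.09308779  0.03870631] 0.9906732462005308
w [0. 0. 0.] d [-0.0257  0.0022  0.0966] rows>= 2.0
w [0.007 0.166 0.055] d [ 0.0376 -0.0069  0.2113] rows>= 4.3
```

Call:
{"name": "arm_command", "arguments": {
  "deltas": [0, 0, 0, -0.013, 0.001, 0.045, 91, 0, 0, 0, -0.026, 0.002, 0.09, 91, 0, 0.08, 0.03, 0, 0, 0.14, 91, 0.007, 0.166, 0.055, 0.038, -0.007, 0.18, 91, 0.007, 0.166, 0.055, 0.038, -0.007, 0.211, 91, 0.007, 0.166, 0.055, 0.038, -0.007, 0.211, 91, 0.007, 0.166, 0.055, 0.038, -0.007, 0.211, 91, 0.007, 0.166, 0.055, 0.038, -0.007, 0.211, 91, 0.007, 0.166, 0.055, 0.038, -0.007, 0.211, 91]
}}

```text
clock: 13.25
position: [0.539, -0.1002, 0.2483]
ee_rot: [3.141, -0.0, -0.004]
force: [-1.0, -0.0, -0.2]
width: 0.992
gripper_force: 0.0
```

```bash
python3 - <<'E'
from h import *
print(sensors.observe()["joints"],sensors.observe()["position"])
c=optics.calibration("wrist");np.save("wc2.npy",c,allow_pickle=True);b=optics.get_image("wrist");a=optics.get_image("top");d=optics.get_image("side")
cv2.imwrite("pics/w2raw.png",b);cv2.imwrite("pics/t2raw.png",a);cv2.imwrite("pics/s2raw.png",d)
cv2.imwrite("pics/l5.png",np.vstack([cv2.resize(b[:300],(800,375)),np.hstack([cv2.resize(a[150:290,220:460],(400,225)),cv2.resize(d[180:315,200:440],(400,225))])]))
E
```

```text
[ 0.75945511  0.47473585 -0.95186263  1.70188847  0.4136949   1.1844592
 -1.87186097] [ 0.53898548 -0.10021439  0.24827938]
```

View pics/l5.png

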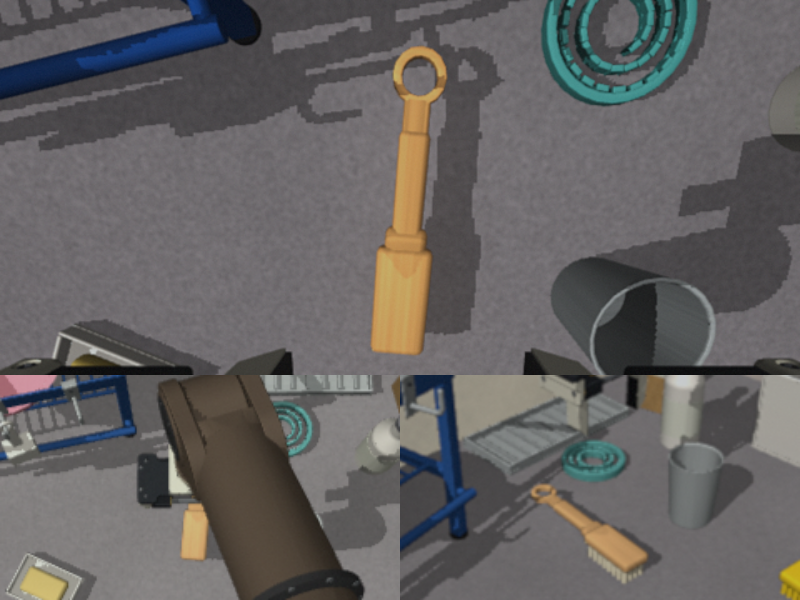

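The brush lies on its bristles. In the wrist picture the eye is at (336,58) and the head's end edge at (318,282). The tumbler is still upright. I'll compute its pose and the regrasp.

```bash
python3 - <<'E'
from h import *
c=np.load("wc2.npy",allow_pickle=True).item()
e=onplane("wrist",(336,58.4),.033,c);h=onplane("wrist",(318,282),.040,c)
u=(h-e)[:2];print(e,h,np.linalg.norm(u),np.degrees(np.arctan2(u[1],u[0])))
a=np.degrees(np.arctan2(u[1],u[0]));m=e[:2]+.1*u/np.linalg.norm(u);print("mid",m)
R=toolR(np.array([0,0,-1.]),az(a+90))
step([*m,.1],R);step([*m,.033],R)
E
```

```text
[ 0.6840689  -0.10820094  0.033     ] [ 0.46613464 -0.09030988  0.04      ] 0.21866740108495197 175.3068928634398
mid [ 0.58440418 -0.10001908]
w [ 0.    -0.001 -0.052] d [ 4.500e-02  1.000e-04 -1.488e-01] rows>= 3.1
w [ 0.    -0.001 -0.052] d [ 4.500e-02  1.000e-04 -2.158e-01] rows>= 4.4
```

```bash
python3 - <<'E'
from h import *
R=toolR(az(175.3,-70),az(265.3));g=np.array([.5844,-.1,.033])
step(g-.1*R[:,2],R);step(g-.05*R[:,2],R);step(g,R)
E
```

```text
w [ 0.009  0.221 -0.052] d [ 0.079  -0.0027 -0.1218] rows>= 2.9
w [ 0.009  0.221 -0.052] d [ 0.062  -0.0013 -0.1688] rows>= 3.6
w [ 0.009  0.221 -0.052] d [ 4.500e-02  1.000e-04 -2.158e-01] rows>= 4.4
```

Call:
{"name": "arm_command", "arguments": {
  "deltas": [0.004, 0.11, -0.02, 0.04, -0.002, -0.03, 91, 0.009, 0.221, -0.052, 0.079, -0.003, -0.08, 91, 0.009, 0.221, -0.052, 0.079, -0.003, -0.122, 91, 0.009, 0.221, -0.052, 0.079, -0.003, -0.122, 91, 0.009, 0.221, -0.052, 0.079, -0.003, -0.122, 91, 0.009, 0.221, -0.052, 0.07, -0.002, -0.145, 91, 0.009, 0.221, -0.052, 0.062, -0.001, -0.169, 91, 0.009, 0.221, -0.052, 0.053, -0.001, -0.193, 91, 0.009, 0.221, -0.052, 0.045, 0, -0.215, 91, 0.009, 0.221, -0.052, 0.045, 0, -0.215, 91, 0.009, 0.221, -0.052, 0.045, 0, -0.215, 91]
}}

```text
clock: 14.5
position: [0.5865, -0.1004, 0.0381]
ee_rot: [-3.079, 0.128, 0.534]
force: [0.0, 0.1, 0.6]
width: 0.99
gripper_force: 0.0
```

```bash
python3 - <<'E'
from h import *
R=toolR(az(175.3,-70),az(265.3));g=np.array([.5844,-.1,.033])
step(g,R);s=sensors.observe();print(s["force"],s["joints"])
E
```

```text
w [0.001 0.004 0.001] d [-0.0021  0.0004 -0.0051] rows>= 0.1
[0.01906068 0.10125311 0.6301041 ] [ 0.50122891  0.93047217 -0.75103945  1.48213291  0.53117732  1.31668917
 -2.01494545]
```

Call:
{"name": "arm_command", "arguments": {
  "deltas": [0, 0, 0, -0.002, 0, -0.004, 91, 0, 0, 0, -0.002, 0, -0.004, 60, 0, 0, 0, -0.002, 0, -0.004, 40, 0, 0, 0, -0.002, 0, -0.004, 15, 0, 0, 0, -0.002, 0, -0.004, 15, 0, 0, 0, -0.002, 0, -0.004, 15, 0, 0, 0, -0.002, 0, -0.004, 15, 0, 0, 0, -0.002, 0, -0.004, 15, 0, 0, 0, -0.002, 0, -0.004, 15, 0, 0, 0, -0.002, 0, -0.004, 15, 0, 0, 0, -0.002, 0, -0.004, 15, 0, 0, 0, -0.002, 0, -0.004, 15],
  "force": 20
}}

```text
clock: 15.7
position: [0.5834, -0.1001, 0.0307]
ee_rot: [-3.078, 0.128, 0.54]
force: [0.2, 0.4, -0.2]
width: 0.258
gripper_force: 20.0
```

Call:
{"name": "arm_command", "arguments": {
  "deltas": [0, 0, 0, 0, 0, 0, 15, 0, 0, 0, 0, 0, 0, 15, 0, 0, 0, 0, 0, 0, 15, 0, 0, 0, 0, 0, 0.02, 15, 0, 0, 0, -0.02, 0, 0.05, 15, 0, 0, 0, -0.04, 0, 0.09, 15, 0, 0, 0, -0.05, 0, 0.13, 15, 0, 0, 0, -0.05, 0, 0.17, 15, 0, 0, 0, -0.05, 0, 0.21, 15, 0, 0, 0, -0.05, 0, 0.25, 15, 0, 0, 0, -0.05, 0, 0.28, 15, 0, 0, 0, -0.05, 0, 0.28, 15, 0, 0, 0, -0.05, 0, 0.28, 15],
  "force": 58
}}

```text
clock: 17.0
position: [0.5334, -0.0997, 0.312]
ee_rot: [-3.079, 0.127, 0.537]
force: [-0.1, -0.1, -2.1]
width: 0.255
gripper_force: 58.0
```

```bash
python3 - <<'E'
from h import *
hx=15.68
s=sensors.observe();print(s["force"],s["joints"])
# brush head-down by phi; brush u = az(180+hx,-phi); tool fixed in brush: z at 20deg pre-tilt
for phi,e in((0,[-.075,0,.07]),(25,[-.075,0,.07]),(25,[-.05,0,.065])):
    H=Ro.from_euler('z',hx,degrees=True).as_matrix();o=np.array([.689,.097,.263])
    u=az(180+hx,-phi);R=toolR(az(180+hx,-70-phi),az(270+hx));E=o+H@np.array(e)
    print(phi,E+.1*u);step(E+.1*u,R)
E
```

```text
[-0.12636901 -0.06283409 -2.11923202] [ 0.58959184  0.60829315 -0.86842287  1.35691333  0.34146514  1.70779602
 -1.92284206]
0 [0.52051242 0.04970373 0.333     ]
w [0.    0.002 0.227] d [-0.0129  0.1494  0.021 ] rows>= 3.0
25 [0.52953298 0.0522359  0.29073817]
w [ 0.027 -0.276  0.223] d [-0.0039  0.152  -0.0212] rows>= 3.7
25 [0.55360263 0.05899251 0.28573817]
w [ 0.027 -0.276  0.223] d [ 0.0202  0.1587 -0.0262] rows>= 3.7
```

```bash
cat >> h.py <<'E'
HX=15.68;HO=np.array([.689,.097,.263]);H=Ro.from_euler('z',HX,degrees=True).as_matrix()
def hang(e,phi,corr=np.zeros(3),L=.1):
    u=az(180+HX,-phi);R=toolR(az(180+HX,-70-phi),az(270+HX));p=HO+H@np.array(e)+corr+L*u
    print(e,phi,end=" ");step(p,R)
E
python3 - <<'E'
from h import *
hang([-.12,0,.09],25);hang([-.09,0,.07],25)
hang([-.05,0,.06],25)
E
```

```text
[-0.12, 0, 0.09] 25 w [ 0.027 -0.276  0.223] d [-0.0472  0.1398 -0.0012] rows>= 3.7
[-0.09, 0, 0.07] 25 w [ 0.027 -0.276  0.223] d [-0.0183  0.1479 -0.0212] rows>= 3.7
[-0.05, 0, 0.06] 25 w [ 0.027 -0.276  0.223] d [ 0.0202  0.1587 -0.0312] rows>= 3.7
```

Call:
{"name": "arm_command", "arguments": {
  "deltas": [0, -0.05, 0.05, -0.047, 0.03, 0, 15, 0.01, -0.12, 0.1, -0.047, 0.07, 0, 15, 0.02, -0.2, 0.17, -0.047, 0.11, 0, 15, 0.027, -0.276, 0.223, -0.047, 0.14, -0.001, 15, 0.027, -0.276, 0.223, -0.047, 0.14, -0.001, 15, 0.027, -0.276, 0.223, -0.047, 0.14, -0.001, 15, 0.027, -0.276, 0.223, -0.033, 0.144, -0.01, 15, 0.027, -0.276, 0.223, -0.018, 0.148, -0.021, 15, 0.027, -0.276, 0.223, 0, 0.153, -0.026, 15, 0.027, -0.276, 0.223, 0.02, 0.159, -0.031, 15, 0.027, -0.276, 0.223, 0.02, 0.159, -0.031, 15, 0.027, -0.276, 0.223, 0.02, 0.159, -0.031, 15, 0.027, -0.276, 0.223, 0.02, 0.159, -0.031, 15, 0.027, -0.276, 0.223, 0.02, 0.159, -0.031, 15]
}}

```text
clock: 18.4
position: [0.553, 0.0583, 0.2797]
ee_rot: [-3.098, -0.425, -0.132]
force: [0.1, 0.2, -0.6]
width: 0.258
gripper_force: 58.0
```

```bash
python3 - <<'E'
from h import *
hang([-.05,0,.06],25);print(sensors.observe()["joints"],sensors.observe()["force"])
c=optics.calibration("wrist");np.save("wc3.npy",c,allow_pickle=True)
w=optics.get_image("wrist");s=optics.get_image("side");t=optics.get_image("top")
for n,i in zip("wst",(w,s,t)):cv2.imwrite(f"pics/{n}3raw.png",i)
st=sensors.observe();Rt=Ro.from_rotvec(st["ee_rot"]).as_matrix()
u=Ro.from_rotvec(np.radians(20)*Rt[:,1]).apply(-Rt[:,2])
for sg in(70,-70):
    v=Ro.from_rotvec(np.radians(sg)*Rt[:,1]).apply(Rt[:,2]);print(sg,v)
hp=hookpts([.689,.097,np.radians(HX)])
print("hook in wrist",proj("wrist",hp,c),"side",proj("side",hp),"top",proj("top",hp))
print("tcp",proj("wrist",[st["position"]],c))
# composite: wrist top part x2 , side crop
cv2.imwrite("pics/l6.png",np.vstack([cv2.resize(w[0:240,160:480],(800,600))[:350],np.hstack([cv2.resize(s[150:225,160:280],(400,250),interpolation=2),cv2.resize(t[125:200,210:330],(400,250),interpolation=2)])]))
E
```

```text
[-0.05, 0, 0.06] 25 w [ 0.    -0.001  0.001] d [0.0006 0.0007 0.0011] rows>= 0.0
[ 0.5593334   0.43366032 -1.04080064  1.70584575  0.42196393  1.15041124
 -1.88436981] [ 0.10528833  0.23092671 -0.56699923]
70 [ 0.9298919   0.2600222  -0.26017209]
-70 [-0.87344234 -0.24405797 -0.42134805]
hook in wrist [[327.62100658 -22.88742543]
 [328.24917498  82.24483507]
 [327.74378125 101.79741093]] side [[207.46319467 197.19709258]
 [223.9414244  187.85259868]
 [225.59305525 203.02844172]] top [[264.23258535 165.43348637]
 [267.12698696 178.01808077]
 [268.89099836 182.62071728]]
tcp [[328.96179736 317.9674804 ]]
```

View pics/l6.png

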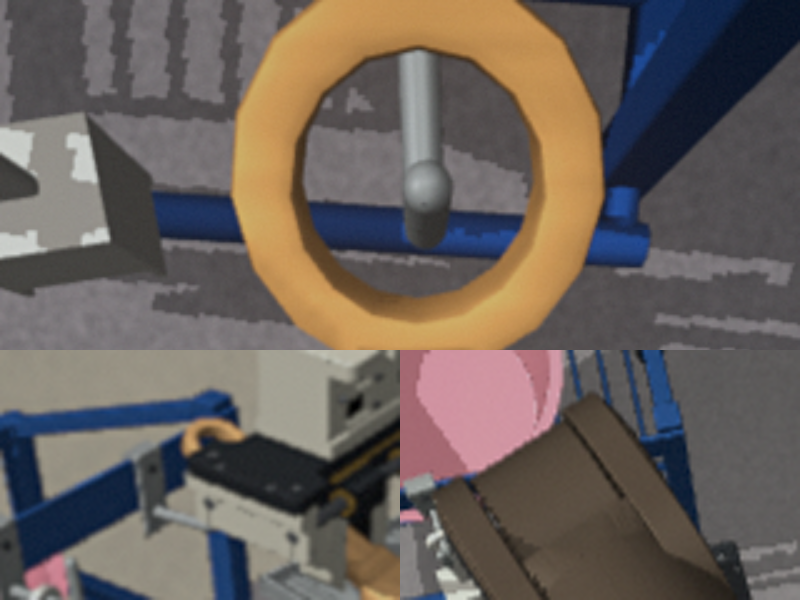

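The tip shows through the middle of the eye: tip at (331,74), hole centre at (327,69). I'll refine and plan the threading.

```bash
python3 - <<'E'
from h import *
c=np.load("wc3.npy",allow_pickle=True).item();st=sensors.observe();Rt=Ro.from_rotvec(st["ee_rot"]).as_matrix()
n=Ro.from_rotvec(np.radians(-20)*Rt[:,1]);y=Rt[:,1]
for phi in(25,29):
    u=az(180+HX,-phi);nn=np.cross(u,-y);nn*=np.sign(nn[2]);e=st["position"]-.1*u+.005*nn
    print(phi,"model hole",proj("wrist",e,c),"z",e)
print("tip from px",onplane("wrist",(331,74),.298,c),"model",hookpts([.689,.097,np.radians(HX)])[1])
E
```

```text
25 model hole [[330.33400899  74.36001056]] z [0.63844444 0.08243732 0.32670144]
29 model hole [[330.62660953  83.07960077]] z [0.63509407 0.08149723 0.33276213]
tip from px [0.64552533 0.08383431 0.298     ] model [0.64278627 0.08402731 0.298     ]
```

```bash
python3 - <<'E'
from h import *
k=np.array([.002,-.001,0])
for e,p in (([-.048,0,.06],25),([-.048,0,.02],25),([-.047,0,.009],35),([-.0457,0,.003],45),([-.040,0,-.001],52),([-.032,0,-.002],52)): hang(e,p,k)
E
```

```text
[-0.048, 0, 0.06] 25 w [ 0.    -0.001  0.001] d [0.0043 0.     0.0008] rows>= 0.1
[-0.048, 0, 0.02] 25 w [ 0.    -0.001  0.001] d [ 0.0043  0.     -0.0392] rows>= 0.8
[-0.047, 0, 0.009] 35 w [ 0.03  -0.108  0.001] d [ 0.0137  0.0026 -0.0653] rows>= 1.3
[-0.0457, 0, 0.003] 45 w [ 0.06  -0.215  0.001] d [ 0.0257  0.006  -0.0846] rows>= 2.3
[-0.04, 0, -0.001] 52 w [ 0.081 -0.29   0.001] d [ 0.04    0.01   -0.0967] rows>= 3.2
[-0.032, 0, -0.002] 52 w [ 0.081 -0.29   0.001] d [ 0.0477  0.0122 -0.0977] rows>= 3.2
```

Call:
{"name": "arm_command", "arguments": {
  "deltas": [0, 0, 0, 0.004, 0, 0, 15, 0, 0, 0, 0.004, 0, -0.01, 15, 0, 0, 0, 0.004, 0, -0.02, 15, 0, 0, 0, 0.004, 0, -0.03, 15, 0, 0, 0, 0.004, 0, -0.039, 15, 0, 0, 0, 0.004, 0, -0.039, 15, 0, 0, 0, 0.004, 0, -0.039, 15]
}}

```text
clock: 19.25
position: [0.5573, 0.059, 0.2405]
ee_rot: [-3.097, -0.426, -0.132]
force: [-0.5, 0.3, -1.5]
width: 0.251
gripper_force: 58.0
```

```bash
python3 - <<'E'
from h import *
k=np.array([.002,-.001,0]);print(sensors.observe()["force"],sensors.observe()["joints"])
for e,p in (([-.048,0,.02],25),([-.047,0,.009],35),([-.0457,0,.003],45),([-.040,0,-.001],52),([-.032,0,-.002],52)): hang(e,p,k)
cv2.imwrite("pics/w4raw.png",optics.get_image("wrist"))
E
```

```text
[-0.45696803  0.30615799 -1.47036791] [ 0.53111133  0.4744645  -1.01244648  1.75403081  0.46745021  1.07847601
 -1.92283364]
[-0.048, 0, 0.02] 25 w [-0.    -0.001  0.   ] d [ 0.0002 -0.0005  0.0003] rows>= 0.0
[-0.047, 0, 0.009] 35 w [ 0.03  -0.108  0.   ] d [ 0.0096  0.0021 -0.0258] rows>= 1.2
[-0.0457, 0, 0.003] 45 w [ 0.06  -0.215 -0.   ] d [ 0.0216  0.0055 -0.0452] rows>= 2.3
[-0.04, 0, -0.001] 52 w [ 0.081 -0.29  -0.   ] d [ 0.0359  0.0095 -0.0573] rows>= 3.2
[-0.032, 0, -0.002] 52 w [ 0.081 -0.29  -0.   ] d [ 0.0436  0.0117 -0.0583] rows>= 3.2
```

No contact force, as expected. Now the turn round the bend.

Call:
{"name": "arm_command", "arguments": {
  "deltas": [0.015, -0.054, 0, 0.005, 0.001, -0.013, 15, 0.03, -0.108, 0, 0.0095, 0.002, -0.026, 15, 0.045, -0.16, 0, 0.016, 0.004, -0.036, 15, 0.06, -0.215, 0, 0.022, 0.0055, -0.045, 15, 0.06, -0.215, 0, 0.022, 0.0055, -0.045, 15, 0.07, -0.25, 0, 0.029, 0.0075, -0.051, 15, 0.081, -0.29, 0, 0.036, 0.0095, -0.057, 15, 0.081, -0.29, 0, 0.036, 0.0095, -0.057, 15]
}}

```text
clock: 20.1
position: [0.5933, 0.0675, 0.1832]
ee_rot: [-2.926, -0.402, -0.837]
force: [0.0, 0.5, -1.6]
width: 0.255
gripper_force: 58.0
```

```bash
python3 - <<'E'
from h import *
k=np.array([.002,-.001,0]);print(sensors.observe()["force"],sensors.observe()["joints"])
for e,p in (([-.040,0,-.001],52),([-.032,0,-.003],52),([-.03,0,-.004],57)): hang(e,p,k)
E
```

```text
[ 0.0105646   0.54199238 -1.58580517] [ 0.42891958  0.34373279 -0.72997193  2.15596482  0.8989845   0.24805036
 -2.3306518 ]
[-0.04, 0, -0.001] 52 w [ 0.002 -0.001  0.001] d [-0.0001  0.001   0.    ] rows>= 0.0
[-0.032, 0, -0.003] 52 w [ 0.002 -0.001  0.001] d [ 0.0076  0.0032 -0.002 ] rows>= 0.2
[-0.03, 0, -0.004] 57 w [ 0.017 -0.054  0.001] d [ 0.0164  0.0056 -0.0081] rows>= 0.6
```

Call:
{"name": "arm_command", "arguments": {
  "deltas": [0, 0, 0, 0.004, 0.002, -0.001, 15, 0, 0, 0, 0.009, 0.003, -0.003, 15, 0, 0, 0, 0.009, 0.003, -0.003, 15, 0, 0, 0, 0.009, 0.003, -0.003, 15]
}}

```text
clock: 20.5
position: [0.603, 0.0716, 0.1809]
ee_rot: [-2.922, -0.401, -0.838]
force: [0.1, -0.1, -0.9]
width: 0.256
gripper_force: 58.0
```

```bash
python3 - <<'E'
from h import *
k=np.array([.002,-.001,0]);s=sensors.observe();print(s["force"],s["ft_torque"],s["joints"])
hang([-.031,0,-.004],52,k)
i=optics.get_image("wrist");cv2.imwrite("pics/w5raw.png",i)
c=optics.calibration("wrist");np.save("wc5.npy",c,allow_pickle=True)
print(proj("wrist",hookpts([.691,.097,np.radians(HX)]),c))
# wood mask around eye
hsv=cv2.cvtColor(i,cv2.COLOR_BGR2HSV);m=cv2.inRange(hsv,(8,80,60),(20,255,255))
cv2.imwrite("pics/m.png",m)
for r in range(0,200,8):print(r,''.join('#' if m[r,x] else ('o' if hsv[r,x,1]<40 and hsv[r,x,2]>110 else ('b' if hsv[r,x,0]>100 and hsv[r,x,1]>120 else '.')) for x in range(200,460,4)))
E
```

```text
[ 0.11734082 -0.13832312 -0.89720903] [-0.18332773  0.6960716   0.03903922] [ 0.40739151  0.36009419 -0.71471995  2.13911563  0.91523044  0.24987349
 -2.34706927]
[-0.031, 0, -0.004] 52 w [-0. -0.  0.] d [-0.0011 -0.0006 -0.0007] rows>= 0.0
[[327.77998493 -26.68215749]
 [329.61302723 -18.50659875]
 [328.23150101 119.32904882]]
0 ......................######ooooooo...#####b......bbbbbbbbbbooo.o
8 ...................#########..oo......#######o.oo.bbbb.bbbbb.....
16 .................###########..........#########ooo.bbbbbbbbb.....
24 ................###########...........##########oobbbbbbbbbb.....
32 ...............##########oo...........o.#########obbbb.bbbbbooooo
40 ..............#########oooob..........ooo.########bbbb.bbbbbooooo
48 ..............########ooooob..........oo...#######.bbb.bbbbbooooo
56 ..............#######......b...............########bb..bbbbbb....
64 ...b...b......#######......b................#######b...bbbbbb....
72 .............########.ooo..b..............bb#######b....bbbbb....
80 ..............#######.....bb..............b########b...bbbbbb....
88 ...........
[... 263 characters left out ...]

120 ooo.oooo..oooo.ooo############################bbbbbbbbbbbbbbbbbbb
128 ooo.oooo.oooo..oooo.#########################..........bbbbbbbbbb
136 oo..oooo.oooo..oooo...####################.............bbbbbbbbbb
144 oo.oooo..oooo.oooo......################...............bbbbbbbbbb
152 oo.oooo..oooo.oooo.oo...################...............bbbbbbbbbb
160 o..oooo.oooo..oooo.ooo..################...............bbbbbbbbbb
168 o.oooo..oooo.oooo..oooo.################..............bbbbbbbbbbb
176 o.oooo..ooo..oooo..oooo.################.............bbbbbbbbbb..
184 o.......................################.............bbbbbbbbb...
192 .ooooooooooooooooooooooo.###############...........bbbbbbbbb.....
```

Call:
{"name": "arm_command", "arguments": {
  "deltas": [0, 0, 0, 0, 0, 0, 40, 0, 0, 0, 0, 0, 0, 60, 0, 0, 0, 0, 0, 0, 60, 0, 0, 0, 0, 0, 0, 60, 0, 0, 0, 0, 0, 0, 60, 0, 0, 0, 0, 0, 0, 60, 0, 0, 0, 0, 0, 0, 60, 0, 0, 0, 0, 0, 0, 60, 0, 0, 0, 0, 0, 0, 60, 0, 0, 0, 0, 0, 0, 60]
}}

```text
clock: 21.55
position: [0.6024, 0.0715, 0.1807]
ee_rot: [-2.922, -0.402, -0.838]
force: [0.2, -0.3, 1.1]
width: 0.652
gripper_force: 0.0
```

Call:
{"name": "arm_command", "arguments": {
  "deltas": [0, 0, 0, -0.02, -0.005, 0.015, 60, 0, 0, 0, -0.04, -0.01, 0.03, 60, 0, 0, 0, -0.06, -0.016, 0.045, 60, 0, 0, 0, -0.08, -0.022, 0.06, 60, 0, 0.1, 0, -0.1, -0.028, 0.08, 60, 0, 0.2, 0, -0.12, -0.08, 0.1, 60, 0, 0.2, 0, -0.12, -0.12, 0.12, 60, 0, 0.2, 0, -0.12, -0.16, 0.12, 60, 0, 0.2, 0, -0.12, -0.2, 0.12, 60, 0, 0.2, 0, -0.12, -0.24, 0.12, 60, 0, 0.2, 0, -0.12, -0.28, 0.12, 60, 0, 0.2, 0, -0.12, -0.28, 0.12, 60]
}}

```text
clock: 22.75
position: [0.4817, -0.2154, 0.2997]
ee_rot: [-2.983, -0.361, -0.367]
force: [-0.1, 0.9, -0.7]
width: 0.651
gripper_force: 0.0
```

```bash
python3 - <<'E'
from h import *
def mask(n):
    i=optics.get_image(n);cv2.imwrite(f"pics/{n}6raw.png",i);h=cv2.cvtColor(i,cv2.COLOR_BGR2HSV);return h
print(sensors.observe()["force"],sensors.observe()["joints"])
h=mask("side");t=mask("top")
P=hookpts([.691,.097,np.radians(HX)])
# predicted hanging brush points: eye at (-.02,0,-.0095), vertical
e=HO+H@np.array([-.025,0,-.0095]);print("eye/handle/head pred",proj("side",[e,e-[0,0,.1],e-[0,0,.173]]),proj("top",[e,e-[0,0,.1],e-[0,0,.173]]))
for r in range(150,310,4):print(r,''.join('#' if 5<=h[r,x,0]<=20 and h[r,x,1]>90 else ('b' if 100<h[r,x,0]<130 and h[r,x,1]>120 else ('o' if h[r,x,2]>140 and h[r,x,1]<60 else '.')) for x in range(120,270,2)))
E
```

```text
[-0.07640956  0.89354701 -0.65412084] [ 1.33255263  0.35517562 -1.10340201  1.78606826  0.13635551  1.01078308
 -1.10753436]
eye/handle/head pred [[217.29735915 204.19467173]
 [222.05555411 243.65574406]
 [225.21110191 269.8256049 ]] [[267.12640366 175.61493051]
 [271.70821625 187.76141348]
 [274.61655181 195.47147314]]
150 ...................oo....oo..oo.ooooooooooooooooooooooooooooooooooooooooooo
154 .......................o.oo..ooo.ooooooooooooooooooooo.oooooooooooooooooooo
158 ......................ooo.ooooooooooooooooooooooooooooooooooooooooooooooooo
162 .....................oooooo.ooooooooooooooooooooo......oooooooooooooooooooo
166 ....................oooo.ooooooo..........bbbbbbbbbbbbb.ooooooooooooooooooo
170 ...o..o..o.......oo.bbbbbbbbbbbbbbbbbbbbbbbbbbbbbbbbbbbb.oooooooooooooooooo
174 .....ooo.ooooo..bbbbbbbbbbbbb..........o.ooooo...bbbbbbb.oooooooooooooooooo
178 ..oo...ooo..bbbbbbbbbbbbb.oooooooooooooo.....bbbbbbbbbbb.oooooooooooooooooo
182 ooooo..bbbbbbbbb...o.bbbb..oooo..o.ooo.......bbbbbbbbbb..oooooooooooooooooo
186 o..bbbbbbbb...oooooo.bbbbb.oo.oooo..bbbb.....bbbbbbbbb
[... 1721 characters left out ...]
.........o...oooo...........bbbb....#########...............
278 .######.................oo..ooo.........bbbbb......##########..............
282 ..######..bb.............o...oo.........bb..........#########..............
286 ...#####.................oo..ooo.....bbb............#########..............
290 ...######.................o...oo...bb................#######...............
294 bbb.#####.###.............oo..oo.b...................####..................
298 ....#########.............bbbb.............................................
302 .....########..........bbbbb...............................................
306 ...###########......bbbbbb.................................................
```

It hangs by the eye, with the ring at side (218,206) against a predicted (217,204). I'll let it settle and check that it is still.

Call:
{"name": "arm_command", "arguments": {
  "deltas": [0, 0, 0, 0, 0, 0, 60, 0, 0, 0, 0, 0, 0, 60, 0, 0, 0, 0, 0, 0, 60, 0, 0, 0, 0, 0, 0, 60, 0, 0, 0, 0, 0, 0, 60, 0, 0, 0, 0, 0, 0, 60, 0, 0, 0, 0, 0, 0, 60, 0, 0, 0, 0, 0, 0, 60, 0, 0, 0, 0, 0, 0, 60, 0, 0, 0, 0, 0, 0, 60, 0, 0, 0, 0, 0, 0, 60, 0, 0, 0, 0, 0, 0, 60, 0, 0, 0, 0, 0, 0, 60, 0, 0, 0, 0, 0, 0, 60, 0, 0, 0, 0, 0, 0, 60, 0, 0, 0, 0, 0, 0, 60, 0, 0, 0, 0, 0, 0, 60, 0, 0, 0, 0, 0, 0, 60, 0, 0, 0, 0, 0, 0, 60, 0, 0, 0, 0, 0, 0, 60]
}}

```text
clock: 24.85
position: [0.4824, -0.2086, 0.3007]
ee_rot: [-2.98, -0.374, -0.366]
force: [0.2, 0.0, -0.4]
width: 0.656
gripper_force: 0.0
```

```bash
python3 - <<'E'
from h import *
a=cv2.imread("pics/side6raw.png");b=optics.get_image("side");optics.get_image("top");optics.get_image("top");optics.get_image("top");c=optics.get_image("side")
def w(i,r0,r1):
    h=cv2.cvtColor(i,cv2.COLOR_BGR2HSV)[r0:r1,205:250];m=cv2.inRange(h,(5,90,30),(20,255,255));y,x=np.nonzero(m);return np.round([x.mean()+205,y.mean()+r0,len(x)],2)
for i in(a,b,c):print(w(i,195,216),w(i,255,300))
for n in(-.005,-.025,-.045):
    e=HO+[.002,0,0]+H@np.array([n,0,-.0095]);print(n,proj("side",e))
s0=cv2.imread("pics/side0.png");d=cv2.absdiff(s0,c).max(2)
for nm,(x,y,ww,hh) in dict(soap=(230,345,75,60),peg=(295,215,45,30),bottle=(355,155,28,70),tumbler=(360,232,30,42),scoop=(165,220,35,80),paddle=(112,245,40,85)).items(): print(nm,(d[y:y+hh,x:x+ww]>40).mean().round(3))
E
```

```text
[217.27 206.27 161.  ] [230.16 274.35 698.  ]
[217.25 206.3  162.  ] [230.13 274.36 696.  ]
[217.34 206.32 160.  ] [230.16 274.37 694.  ]
-0.005 [[209.29576642 201.4246243 ]]
-0.025 [[216.74290211 203.8497249 ]]
-0.045 [[224.31295797 206.31485348]]
soap 0.0
peg 0.009
bottle 0.214
tumbler 0.006
scoop 0.0
paddle 0.0
```

```bash
python3 -c "
from cell import arm;print(arm.sign_off())"
```

```text
the job is handed in; nothing more can be done
None
```

The brush hangs still, head down, by its eye on the empty hook, after being laid on the counter and regrasped by the handle; the tumbler is standing, the side camera shows the other things in place except the bottle (its check was inconclusive, though the arm never went near it), and the job is handed in with no verdict returned.

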